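# Strip the stud and lay out the bike kit

## Task

Take the frame bracket off its stud one piece at a time, from the top, and lay out the bike kit (left and right as seen from the robot): first stand the wing nut, wings up, on the mat to the left of the pump, level with the pump's middle and about 6 cm from its centre line; then set the spacer flat on the mat in the middle of the opening between the U-lock's legs. Then lay the bracket flat, ends up, centred on the lid of the clear parts box and running along the box's length, and last lay the tire lever flat, upturned tip up, on the mat to the right of the pump, parallel to it, level with its middle and about 6 cm from its centre line. Do not shift the pump, the U-lock or the parts box.

Things in the scene. Friction and masses are not known exactly. Their poses are not given: they have to be found in the camera images.
- wingnut: Brass wing nut: round hub 20 mm across and 12 mm high with an 11 mm plain hole, two wings 5 mm thick rising to 23 mm, about 53 mm tip to tip along its x axis. Origin at the centre of its underside, z up through the hole. It starts as the top piece on the stud, already slack: it has no thread to turn and lifts straight off. Grip the hub between the wings, closing along its y axis.
- spacer: Black plastic spacer ring, 32 mm outside, 11 mm hole, 16 mm high. Origin at the centre of its underside. Starts on the stud under the wing nut, standing on the bracket.
- bracket: Steel strip 84 mm long (its x axis) by 36 mm wide by 5 mm thick with an 11 mm hole in the middle and both ends turned up square to 18 mm above its underside. Origin at the centre of its underside. Starts on the stud under the spacer. The boss below it is narrower (24 mm), so it can be gripped across its 36 mm width at the middle, the stud passing between the fingers.
- lever: Red plastic tire lever, 122 mm long (its x axis, upturned tip at +x), 18 mm wide, 9 mm thick, up to 14 mm at the tip. Origin on its underside at mid length. Starts lying flat on the mat at the far side, roughly crosswise to the robot. Grip across its width at the middle.
- stand: Fixed stud fixture: wooden base 90 x 90 mm, 10 mm high, a steel boss 24 mm across up to 30 mm above the mat, and on it an upright plain steel stud 8 mm across whose tip is 80 mm above the mat. Origin on the stud's axis at mat height. The bracket rests on the boss (underside 30 mm above the mat), the spacer's underside is at 35 mm and the nut's at 51 mm.
- ulock: Steel U-lock lying on the mat, 1.3 kg. Crossbar (34 mm thick, 136 mm long) on the robot's side; two legs 14 mm thick, 114 mm apart centre to centre (100 mm clear), run away from the robot along its x axis to the closed bend. The opening is 156 mm long. Origin at mat height in the middle of the opening. Highest point 34 mm.
- pump: Black plastic mini bike pump lying on the mat, 219 mm long along its x axis (pointing away from the robot), up to 34 mm wide and 34 mm high. Origin under the middle of its length at mat height; its +y axis points to its left side as seen from the robot.
- partsbox: Clear plastic parts box with its lid shut, 134 mm long (its x axis) by 94 mm wide, flat lid 40 mm above the mat, 0.9 kg. Origin at the centre of its underside.

How it is judged:
On the way, in this order (a step that is already met when the one before it is completed fails the run):
1. the wing nut stands left of the pump while spacer and bracket are still on the stud (y of wingnut in the frame of pump between 0.045 and 0.075 m and x of wingnut in the frame of pump between -0.015 and 0.015 m and height (world z) of wingnut below 0.005 m and angle between wingnut's own z axis and vertical below 0.12 rad and contact force between wingnut and the fingers below 0.05 N and linear speed of wingnut below 0.02 m/s and horizontal distance between each of spacer, bracket and stand below 0.006 m and z of spacer in the frame of stand between 0.029 and 0.041 m and z of bracket in the frame of stand between 0.024 and 0.036 m), for 0.2 s.
2. the spacer lies in the middle of the U-lock's opening while the bracket is still on the stud (horizontal distance between spacer and ulock below 0.015 m and height (world z) of spacer below 0.005 m and angle between spacer's own z axis and vertical below 0.12 rad and contact force between spacer and the fingers below 0.05 N and linear speed of spacer below 0.02 m/s and horizontal distance between bracket and stand below 0.006 m and z of bracket in the frame of stand between 0.024 and 0.036 m), for 0.2 s.
3. the bracket lies on the parts box lid (horizontal distance between bracket and partsbox below 0.015 m and z of bracket in the frame of partsbox between 0.035 and 0.045 m and angle between bracket's own z axis and vertical below 0.12 rad and angle between the x axis of bracket and the x axis of partsbox, either way round below 0.2 rad and contact force between bracket and the fingers below 0.05 N and linear speed of bracket below 0.02 m/s), for 0.2 s.
4. the tire lever lies right of the pump (y of lever in the frame of pump between -0.075 and -0.045 m and x of lever in the frame of pump between -0.015 and 0.015 m and height (world z) of lever below 0.005 m and angle between lever's own z axis and vertical below 0.12 rad and contact force between lever and the fingers below 0.05 N and linear speed of lever below 0.02 m/s and angle between the x axis of lever and the x axis of pump, either way round below 0.2 rad), for 0.2 s.
At the end, for the whole second after the job is handed in: Wing nut upright 60 mm left and lever flat, parallel (0.2 rad), 60 mm right of the pump, each +-15 mm across and along; spacer flat within 15 mm of the U-lock opening's middle; bracket flat on the box lid within 15 mm of centre, 0.2 rad of its length; all released, at rest (all of step 3 and all of step 4 and y of wingnut in the frame of pump between 0.045 and 0.075 m and x of wingnut in the frame of pump between -0.015 and 0.015 m and height (world z) of each of wingnut, spacer below 0.005 m and angle between each of wingnut, spacer's own z axis and vertical below 0.12 rad and contact force between each of wingnut, spacer and the fingers below 0.05 N and linear speed of each of wingnut, spacer below 0.02 m/s and horizontal distance between spacer and ulock below 0.015 m); the robot touches nothing.
It fails at once if the pump is shifted by more than 15 mm (distance of pump from where it was at the start of the episode above 0.015 m).
It fails at once if the U-lock is shifted by more than 15 mm (distance of ulock from where it was at the start of the episode above 0.015 m).
It fails at once if the parts box is shifted by more than 15 mm (distance of partsbox from where it was at the start of the episode above 0.015 m).
It also fails if it takes over 131 s, if anything falls off the work surface, if the arm or the gripper's body presses on something with over 40 N, if the wrist force passes 120 N, or if a joint passes its speed limit or range.

## Robot

A 7-joint arm with a two-finger parallel gripper is mounted at the origin on the work surface. World frame = base frame: x ahead of the robot, y to its left, z up, the work surface at z = 0. Lengths are in m, angles in rad, forces in N, time in s.
With the tool pointing down it reaches from about 0.425 to 0.95 m from the base axis. Payload 4.7 kg.
Tool frame: the origin (TCP) lies between the finger pads; the fingertips stand 14 mm ahead of it and the grasp point (between the pads) lies 5 mm behind it; z points along the fingers, y is the line along which they close (so a half turn about z gives the same grasp; the last joint's range is limited). The gripper opens to 87 mm and grips with 3 to 60 N. Pads are 19 mm wide; open, the fingers measure 117 mm over their backs; the gripper's body (75 mm by 190 mm) begins 51 mm behind the grasp point.
Start: joints at [-1.28, 0.469, -0.049, 1.532, 0.024, 1.141, -0.082], TCP at [0.212, 0.641, 0.237] pointing down, gripper open.
Joint ranges: [-2.59, 2.59], [-0.33, 1.99], [-1.39, 1.29], [0.1, 2.45], [-1.04, 4.18], [0.21, 1.99], [-2.66, 2.66]. Speed limits (rad/s): [2.57, 2.57, 3.14, 3.14, 3.14, 3.14, 3.14].

## Interface

Orientations are given as a rotation vector (axis times angle).
In Python, from bench import manip gives the robot as it stands.
- The arm moves only by the shell command python3 -m handwheel 'ROWS' [FORCE]. ROWS is JSON, a list of rows, each a list of 7 numbers: the shift along the tool's x, y, z in units of 40 mm (1.0 is 40 mm), then the turn, a rotation vector about the tool's x, y, z in units of 5 degrees (1.0 is 5 degrees), then the finger opening in mm, from 0 to 87. In form: [[dx, dy, dz, rx, ry, rz, claw], ...]. A call has 1 to 8 rows; each row shifts and turns the commanded pose from where the row before left it, along the tool's axes as they then stand; what a row does not reach is not made up. A row lasts 1/12 s, in which the tool goes at most 41.7 mm and 7.16 degrees, less where a joint would pass 70% of its speed; a pose out of reach is approached as far as the arm can. A call is refused whole if a number of a shift passes 1 or a number of a turn 1, either way. A call with a gripper value outside its range is refused whole. The fingers move at their own pace and stop on an object; FORCE is the grip in N (left out, the last holds). Time passes only in rows, so rows that do not move let the fingers close. It gives the time, the measured TCP pose, the force, the opening and the grip force at its end, in the units of the state.
- manip.read_state(): the state, without advancing time (a new reading comes with each control period).
- manip.grab_frame(name): name is "side" or "top" or "wrist"; returns a dict with "pixels" (480x640x3 uint8, red, green, blue), "vfov" (degrees; the focal length in pixels is half the picture's height over the tangent of half this angle, whatever the lens; pixels are square), "cx", "cy" (the principal point, pixels), "rvec" (rotation vector, rad) and "tvec" (3), from world to camera coordinates, as OpenCV has them. Camera axes: x right, y down, z forward; pixel columns grow to the right and rows downward; lengths in m; the calibration is good to about 2 mm. A picture is of the moment at which its call begins. There is no depth.
- manip.hand_in(): hands the job in; it is judged then, once.
The state is a dict: "t": time; "joint_pos": joint angles; "joint_vel": joint speeds; "joint_efforts": joint torques, N m; "ee_pos": TCP position; "orientation": TCP orientation; "wrist_force": force on the tool from outside, world axes, zero at the start; "wrist_torque": the same for the moment, N m; "grip_width": opening from 0.0 (shut) to 1.0 (fully open); "finger_force": force on a finger pad.
Only numpy, scipy, OpenCV 4.12 (cv2) and the standard library are available. Lean on these libraries where they do the work, as an engineer would, in place of code of your own. Each camera call takes 0.05 s, during which the arm holds its last target. There are 200 camera calls.

## Working session

There is one attempt and no reset: what is moved stays moved. The work goes in short steps, Python scripts to look and compute and a shell command to move; the robot and the scene stay as the last step left them, time stands still between calls to the robot, and variables do not carry over. Pictures are saved under pics/ and viewed, at most 17 in all, crops included, and the job is handed in when it is done.

```bash
mkdir -p pics; ls
cat > h.py <<'E'
import numpy as np, cv2
from bench import manip
def snap(n,f):
    d=manip.grab_frame(n); cv2.imwrite(f,cv2.cvtColor(d["pixels"],cv2.COLOR_RGB2BGR))
    np.savez(f[:-4]+'.npz',**{k:d[k] for k in d}); return d
def K(d):
    f=240/np.tan(np.radians(float(d["vfov"]))/2); return np.array([[f,0,float(d["cx"])],[0,f,float(d["cy"])],[0,0,1]])
def px2w(d,u,v,z):
    R=cv2.Rodrigues(np.array(d["rvec"],float))[0]; t=np.array(d["tvec"],float).ravel()
    c=-R.T@t; r=R.T@np.linalg.inv(K(d))@np.array([u,v,1.]); return c+r*(z-c[2])/r[2]
def w2px(d,P):
    return cv2.projectPoints(np.array(P,float).reshape(-1,1,3),np.array(d["rvec"],float),np.array(d["tvec"],float),K(d),None)[0].reshape(-1,2)
E
python3 - <<'E'
from h import *
for n in("top","side","wrist"):
    d=snap(n,f"pics/{n}0.png"); print(n,d["vfov"],d["cx"],d["cy"],d["rvec"],d["tvec"],d.keys())
s=manip.read_state(); print(s)
print(cv2.Rodrigues(np.array(s["orientation"],float))[0].round(3))
E
```

```text
pics
top 49.93705057516467 318.23385640243777 245.84298342044065 [ 2.13699373 -2.1580464   0.142734  ] [0.01885761 0.59807384 0.97792546] dict_keys(['pixels', 'vfov', 'cx', 'cy', 'rvec', 'tvec'])
side 53.247183270034185 315.186817838959 246.07032235631485 [ 0.03473052 -2.94348685  1.05289037] [0.57026538 0.05679628 0.95768573] dict_keys(['pixels', 'vfov', 'cx', 'cy', 'rvec', 'tvec'])
wrist 69.20250518962567 316.75829382060084 244.7037564876573 [-2.37823847 -1.71792442 -0.21044754] [-0.67414361 -0.02972906  0.38931436] dict_keys(['pixels', 'vfov', 'cx', 'cy', 'rvec', 'tvec'])
{'t': 0.15, 'joint_pos': array([-1.2798818 ,  0.46926433, -0.04857525,  1.53338845,  0.02412688,
        1.14098478, -0.08229204]), 'joint_vel': array([-0.00037377, -0.00293736, -0.00122417, -0.00285422,  0.00124409,
       -0.00075314,  0.00092708]), 'joint_efforts': array([ 4.63599572e-04, -5.08423662e+01, -8.07541749e-02, -2.36415625e+01,
       -6.13360223e-02,  3.56127508e-02,  1.12140854e-04]), 'ee_pos': array([0.21208192, 0.64037652, 0.23574809]), 'orientation': array([-5.00159174e-01, -3.10136431e+00,  2.27805193e-03]), 'wrist_force': array([0.43269439, 0.82312204, 0.41607576]), 'wrist_torque': array([-0.0750825 , -0.00845533, -0.03021893]), 'finger_force': 0.0, 'grip_width': 1.0004176898995023}
[[-0.949  0.314 -0.   ]
 [ 0.314  0.949 -0.001]
 [-0.    -0.001 -1.   ]]
```

View pics/top0.png

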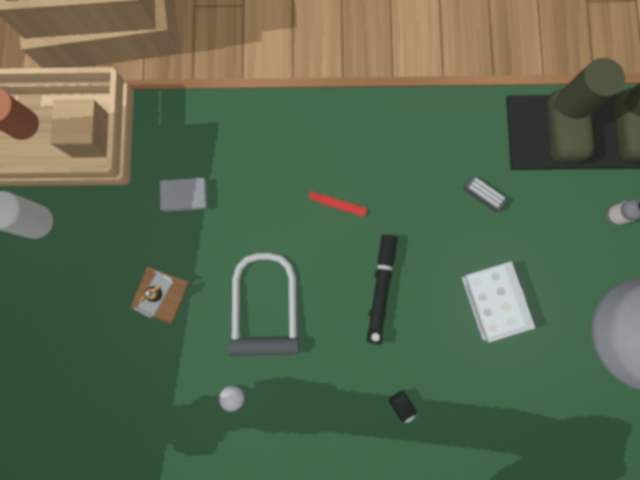

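View pics/side0.png

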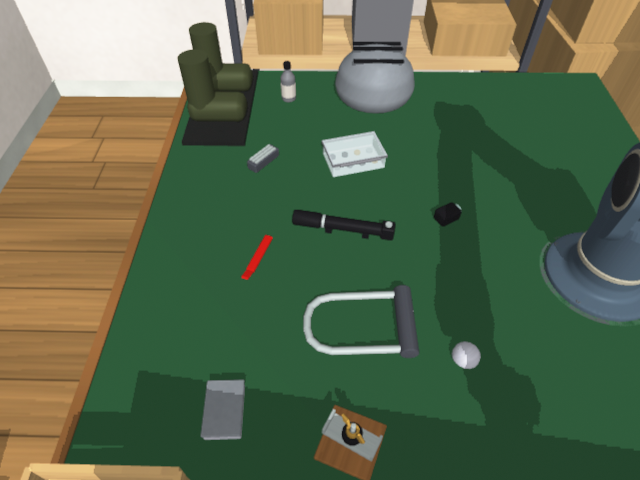

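Top view: robot at the bottom, left is +y. The stand is near (155,294), the U-lock opening near (265,300), the pump from (388,237) to (375,342), the lever from (312,194) to (366,213) and the box near (498,302). The side view agrees. Next I'll look at enlarged crops.

Run:
```python
from h import *
t=cv2.imread('pics/top0.png'); s=cv2.imread('pics/side0.png')
def crop(im,x0,y0,w,h,k):
    o=cv2.resize(im[y0:y0+h,x0:x0+w],None,fx=k,fy=k,interpolation=cv2.INTER_CUBIC)
    for i in range(0,w,10):
        cv2.line(o,(i*k,0),(i*k,6),(255,255,255),1); cv2.putText(o,str(x0+i),(i*k,16),0,.33,(255,255,255),1)
    for i in range(0,h,10):
        cv2.line(o,(0,i*k),(6,i*k),(255,255,255),1); cv2.putText(o,str(y0+i),(8,i*k+4),0,.33,(255,255,255),1)
    return o
cv2.imwrite('pics/c1.png',np.hstack([crop(t,125,260,66,70,6),crop(s,310,400,66,70,6)]))
cv2.imwrite('pics/c2.png',crop(t,225,185,190,180,3))
cv2.imwrite('pics/c3.png',np.hstack([crop(t,455,255,90,95,4),crop(s,315,125,90,95,4)]))
```

```text
(no output)
```

View pics/c1.png

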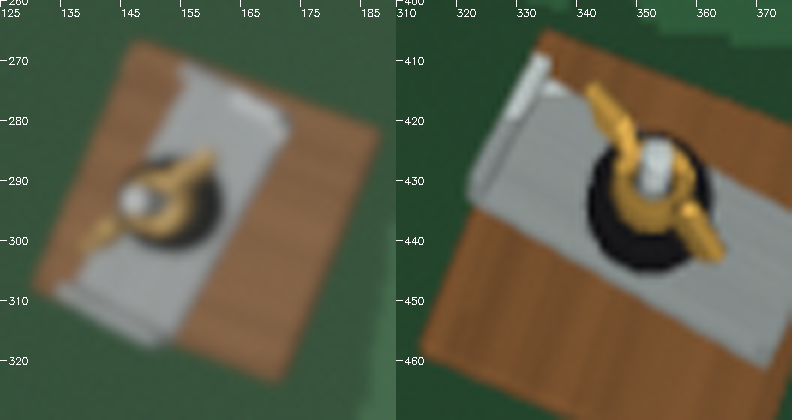

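View pics/c2.png

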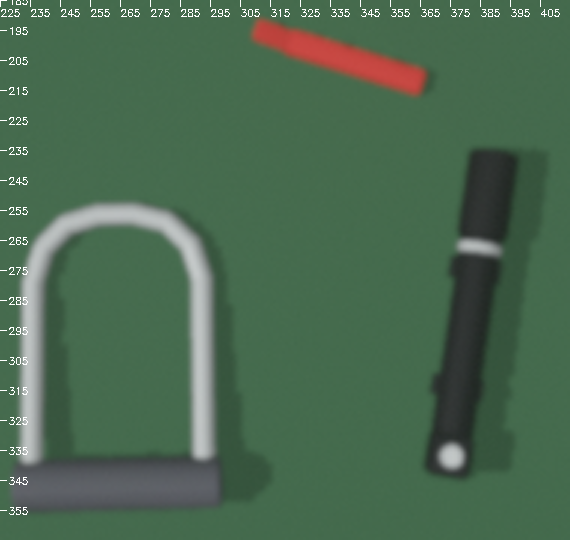

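View pics/c3.png

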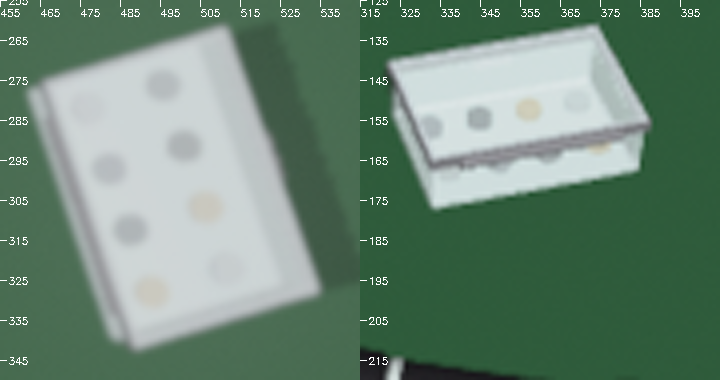

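Crops: pump ends at (389.7,235) and (374.2,343). U-lock legs at (235.7,338) and (293,338), with the inner bend at (264.3,259). Lever ends at (310,195) and (366,212). Lid corners at (465,275.5), (512,261.5), (535,328) and (489,342.5). Wing tips at (160,286) and (139,300.5).

```bash
cat > m.py <<'E'
from h import *
d=dict(np.load('pics/top0.npz')); s=dict(np.load('pics/side0.npz'))
def P(z,*pts,d=d): return np.array([px2w(d,u,v,z)[:2] for u,v in pts])
def rep(n,p): 
    print(n,p.round(4).tolist(),'mean',p.mean(0).round(4),'seg',[round(float(np.hypot(*(p[i]-p[i-1]))),4) for i in range(len(p))],'dir01',round(float(np.degrees(np.arctan2(*(p[1]-p[0])[::-1]))),1))
rep('stand',P(.01,(147.8,266.7),(188.5,281.7),(171.5,323.7),(130.7,308)))
rep('standside',P(.01,(334.5,405),(420-40,420),d=s)[:1])
rep('brk',P(.048,(155.5,270.3),(173.3,281.3),(150,318),(134.2,308)))
rep('wings top',P(.072,(160,285.8),(138.8,300.5)))
rep('wings side',P(.072,(343.2,414.7),(362.7,442.5),d=s))
rep('stud tip top',P(.080,(146.7,293.2))); rep('stud tip side',P(.080,(353.3,424.5),d=s)) if 0 else None
print(P(.08,(353.5,423.5),d=s))
rep('lever',P(.009,(310,195),(366,212.3)))
rep('ulock legs',P(.010,(235.7,338.3),(293,337.7))); rep('open x',P(.017,(264.3,259.3),(264.3,337.7)))
rep('ulock side',P(.017,(314,324),(399,322),d=s))
rep('pump',P(.015,(374.2,343),(389.7,235)))
rep('pump side',P(.017,(394,229),(293,217.5),d=s))
rep('box',P(.04,(465,275.5),(512,261.5),(535.2,328),(488.8,342.5)))
rep('box side',P(.04,(323.5,140.5),(374.5,132),(387,156),(333,166),d=s))
E
python3 m.py
```

```text
stand [[0.5633, 0.3598], [0.5321, 0.2762], [0.4483, 0.3081], [0.4803, 0.3912]] mean [0.506  0.3338] seg [0.0888, 0.0892, 0.0896, 0.089] dir01 -110.5Traceback (most recent call last):
  File "m.py", line 7, in <module>
    rep('standside',P(.01,(334.5,405),(420-40,420),d=s)[:1])
    ~~~^^^^^^^^^^^^^^^^^^^^^^^^^^^^^^^^^^^^^^^^^^^^^^^^^^^^^
  File "m.py", line 5, in rep
    print(n,p.round(4).tolist(),'mean',p.mean(0).round(4),'seg',[round(float(np.hypot(*(p[i]-p[i-1]))),4) for i in range(len(p))],'dir01',round(float(np.degrees(np.arctan2(*(p[1]-p[0])[::-1]))),1))
                                                                                                                                                                              ~^^^
IndexError: index 1 is out of bounds for axis 0 with size 1
```

```bash
sed -i '/standside/d; s/^rep(.stud tip top.*$/print("stud",P(.08,(146.7,293.2)))/' m.py; python3 m.py
```

```text
stand [[0.5633, 0.3598], [0.5321, 0.2762], [0.4483, 0.3081], [0.4803, 0.3912]] mean [0.506  0.3338] seg [0.0888, 0.0892, 0.0896, 0.089] dir01 -110.5
brk [[0.5523, 0.3316], [0.5304, 0.2961], [0.46, 0.3391], [0.4794, 0.3704]] mean [0.5055 0.3343] seg [0.0825, 0.0417, 0.0825, 0.0369] dir01 -121.6
wings top [[0.5204, 0.3143], [0.493, 0.3536]] mean [0.5067 0.3339] seg [0.0479, 0.0479] dir01 124.9
wings side [[0.52, 0.32], [0.4926, 0.3593]] mean [0.5063 0.3396] seg [0.0479, 0.0479] dir01 124.9
stud [[0.50620523 0.33640606]]
[[0.50559964 0.33537234]]
lever [[0.7091, 0.0292], [0.6714, -0.0858]] mean [ 0.6903 -0.0283] seg [0.121, 0.121] dir01 -108.1
ulock legs [[0.4184, 0.1792], [0.4185, 0.0651]] mean [0.4185 0.1222] seg [0.1141, 0.1141] dir01 -89.9
open x [[0.5753, 0.1223], [0.4193, 0.1215]] mean [0.4973 0.1219] seg [0.156, 0.156] dir01 -179.7
ulock side [[0.569, 0.1355], [0.4142, 0.1279]] mean [0.4916 0.1317] seg [0.1549, 0.1549] dir01 -177.2
pump [[0.4069, -0.0957], [0.6227, -0.1324]] mean [ 0.5148 -0.114 ] seg [0.2188, 0.2188] dir01 -9.7
pump side [[0.4057, -0.0981], [0.6218, -0.127]] mean [ 0.5137 -0.1126] seg [0.2181, 0.2181] dir01 -7.6
box [[0.5368, -0.2743], [0.5634, -0.3679], [0.4338, -0.4048], [0.4071, -0.3138]] mean [ 0.4853 -0.3402] seg [0.1355, 0.0974, 0.1347, 0.0949] dir01 -74.1
box side [[0.5593, -0.3627], [0.4333, -0.3982], [0.4086, -0.3075], [0.5359, -0.2698]] mean [ 0.4843 -0.3346] seg [0.0958, 0.131, 0.094, 0.1328] dir01 -164.3
```

```bash
cat > go.py <<'E'
import sys; from h import *
from scipy.spatial.transform import Rotation as Ro
x,y,z,a=map(float,sys.argv[1:5])   # target TCP and heading of closing line (deg, mod 180)
s=manip.read_state(); R=Ro.from_rotvec(s["orientation"]).as_matrix()
cur=np.degrees(np.arctan2(R[1,1],R[0,1])); a=cur+(a-cur+90)%180-90 if len(sys.argv)<6 else a
Y=np.array([np.cos(np.radians(a)),np.sin(np.radians(a)),0]); Z=np.array([0,0,-1.]); T=np.c_[np.cross(Y,Z),Y,Z]
rv=Ro.from_matrix(R.T@T).as_rotvec(degrees=True)/5
print('t',round(float(s["t"]),2),'pos',s["ee_pos"].round(4),'yaw',cur.round(1),'q7',s["joint_pos"][6].round(2),'F',s["wrist_force"].round(1),'grip',round(float(s["grip_width"])*87,1),round(float(s["finger_force"]),1))
print('turn units',rv.round(2),' shift units after turn',(T.T@(np.array([x,y,z])-s["ee_pos"])/.04).round(2))
E
python3 go.py .506 .334 .18 35
```

```text
t 0.15 pos [0.2121 0.6404 0.2357] yaw 71.7 q7 -0.08 F [0.4 0.8 0.4] grip 87.0 0.0
turn units [-0.02  0.01  7.34]  shift units after turn [-10.49   1.63   1.39]
```

```bash
python3 -m handwheel '[[0,0,0,0,0,0.92,87],[0,0,0,0,0,0.92,87],[0,0,0,0,0,0.92,87],[0,0,0,0,0,0.92,87],[0,0,0,0,0,0.92,87],[0,0,0,0,0,0.92,87],[0,0,0,0,0,0.92,87],[0,0,0,0,0,0.9,87]]' 20
python3 -m handwheel '[[-0.6,0.1,0,0,0,0,87],[-0.7,0.1,0,0,0,0,87],[-0.7,0.1,0,0,0,0,87],[-0.7,0.1,0,0,0,0,87],[-0.7,0.1,0,0,0,0,87],[-0.7,0.1,0,0,0,0,87],[-0.7,0.1,0,0,0,0,87],[-0.7,0.1,0,0,0,0,87]]' 
python3 -m handwheel '[[-0.7,0.1,0,0,0,0,87],[-0.7,0.1,0,0,0,0,87],[-0.7,0.1,0,0,0,0,87],[-0.7,0.1,0.2,0,0,0,87],[-0.7,0.1,0.3,0,0,0,87],[-0.7,0.1,0.3,0,0,0,87],[-0.5,0.1,0.3,0,0,0,87],[-0.2,0.1,0.3,0,0,0,87]]'
python3 go.py .506 .334 .18 35
```

```text
t: 0.82
ee_pos: [0.212, 0.6406, 0.2361]
orientation: [1.457, 2.783, -0.001]
wrist_force: [0.5, -1.3, -0.4]
grip_width: 0.996
finger_force: 0.0
t: 1.48
ee_pos: [0.3651, 0.4776, 0.2363]
orientation: [-1.451, -2.786, 0.001]
wrist_force: [-0.1, 0.7, 0.5]
grip_width: 0.998
finger_force: 0.0
t: 2.15
ee_pos: [0.5055, 0.3328, 0.1799]
orientation: [1.458, 2.781, -0.002]
wrist_force: [0.3, -0.2, 0.3]
grip_width: 0.999
finger_force: 0.0
t 2.15 pos [0.5055 0.3328 0.1799] yaw 34.7 q7 0.04 F [ 0.3 -0.2  0.3] grip 86.9 0.0
turn units [-0.    0.02 -0.07]  shift units after turn [ 0.02  0.03 -0.  ]
```

The arm tracks commands precisely. Next is a wrist picture to check the alignment over the stud.

Run:
```python
from h import *
d=snap("wrist","pics/w1.png"); s=manip.read_state()
print(w2px(d,[[.506,.334,.08],[.506,.334,.074],s["ee_pos"],[.506,.334,.035]]).round(1))
```

```text
[[318.  248.5]
 [318.  246.4]
 [315.  302.9]
 [317.8 235.1]]
```

View pics/w1.png

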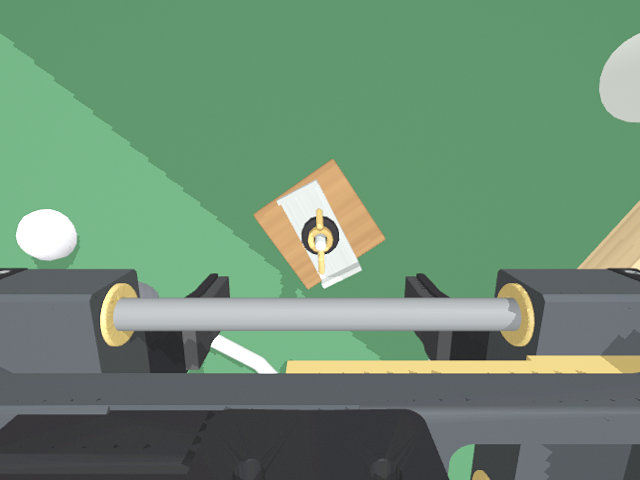

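The wrist view shows the stud tip at about (320,243), midway between the fingers (inner edges at 229 and 405), with the wings lying along the tool's x axis. I'll descend and grip the nut.

```bash
python3 -m handwheel '[[0.02,0.03,0.4,0,0,-0.07,70],[0,0,0.5,0,0,0,60],[0,0,0.5,0,0,0,50],[0,0,0.5,0,0,0,50],[0,0,0.4,0,0,0,50],[0,0,0.3,0,0,0,50],[0,0,0.2,0,0,0,50],[0,0,0,0,0,0,50]]' 20
python3 -m handwheel '[[0,0,0,0,0,0,15],[0,0,0,0,0,0,15],[0,0,0,0,0,0,15],[0,0,0,0,0,0,15],[0,0,0,0,0,0,15],[0,0,0,0,0,0,15]]' 20
python3 go.py .506 .334 .068 35
```

```text
t: 2.87
ee_pos: [0.5021, 0.3384, 0.0669]
orientation: [-1.44, -2.79, 0.004]
wrist_force: [-0.6, 0.0, 0.2]
grip_width: 0.585
finger_force: 0.0
t: 3.37
ee_pos: [0.5038, 0.3381, 0.069]
orientation: [1.443, 2.79, 0.001]
wrist_force: [0.1, -0.3, -0.2]
grip_width: 0.226
finger_force: 0.2
t 3.37 pos [0.5038 0.3381 0.069 ] yaw 35.3 q7 0.08 F [ 0.1 -0.3 -0.2] grip 19.7 0.2
turn units [ 0.01 -0.    0.06]  shift units after turn [-0.12 -0.02  0.03]
```

```bash
python3 -m handwheel '[[0,0,0,0,0,0,30],[0,0,0,0,0,0,30],[-0.06,-0.01,0.02,0,0,0,30],[-0.05,-0.01,0.02,0,0,0,30],[0,0,0,0,0,0,30],[0,0,0,0,0,0,30]]' 20 | grep ee_pos
python3 -m handwheel '[[0,0,0,0,0,0,10],[0,0,0,0,0,0,10],[0,0,0,0,0,0,10],[0,0,0,0,0,0,10],[0,0,0,0,0,0,10],[0,0,0,0,0,0,10],[0,0,0,0,0,0,10]]' 20
python3 go.py .506 .334 .068 35
```

```text
ee_pos: [0.5056, 0.3335, 0.0668]
t: 4.45
ee_pos: [0.5057, 0.3343, 0.067]
orientation: [1.442, 2.791, 0.001]
wrist_force: [1.0, 1.2, -0.6]
grip_width: 0.214
finger_force: 20.0
t 4.45 pos [0.5057 0.3343 0.067 ] yaw 35.3 q7 0.08 F [ 1.   1.2 -0.6] grip 18.6 20.0
turn units [ 0.01 -0.    0.07]  shift units after turn [-0.01  0.   -0.02]
```

```bash
python3 -m handwheel '[[0,0,-0.1,0,0,0,10],[0,0,-0.2,0,0,0,10],[0,0,-0.3,0,0,0,10],[0,0,-0.3,0,0,0,10],[0,0,-0.3,0,0,0,10],[0,0,-0.3,0,0,0,10],[0,0,-0.3,0,0,0,10],[0,0,-0.3,0,0,0,10]]' 20
python3 go.py .5244 -.0543 .16 -9.5
python3 - <<'E'
from h import *
a=snap("wrist","pics/w2.png")["pixels"]; b=snap("side","pics/s2.png")["pixels"]
o=np.hstack([cv2.resize(a[170:380,200:440],(440,385)),cv2.resize(b[370:480,280:390],(360,360))[:, :] if 0 else cv2.resize(b[375:480,290:390],(360,385))])
cv2.imwrite("pics/v2.png",o[:,:,::-1])
E
```

```text
t: 5.12
ee_pos: [0.5052, 0.3337, 0.1525]
orientation: [-1.443, -2.791, 0.0]
wrist_force: [-0.0, 0.3, -1.7]
grip_width: 0.212
finger_force: 20.0
t 5.12 pos [0.5052 0.3337 0.1525] yaw 35.3 q7 0.06 F [-0.   0.3 -1.7] grip 18.5 20.0
turn units [-0.   -0.    8.96]  shift units after turn [-9.49  2.07 -0.19]
```

View pics/v2.png

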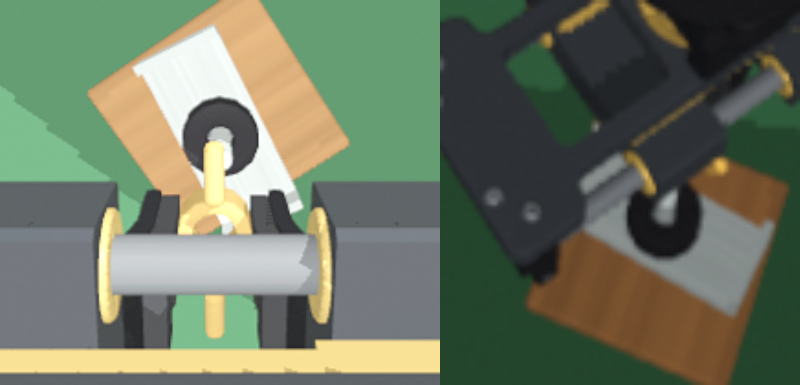

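The nut is clear of the stud, and the spacer and bracket are still in place. Next I'll carry the nut to the left of the pump.

```bash
python3 -m handwheel '[[0,0,0,0,0,0.6,10],[0,0,0,0,0,0.95,10],[0,0,0,0,0,0.95,10],[0,0,0,0,0,0.95,10],[0,0,0,0,0,0.95,10],[0,0,0,0,0,0.95,10],[0,0,0,0,0,0.95,10],[0,0,0,0,0,0.95,10]]' 20 | grep ee_pos
python3 -m handwheel '[[-0.3,0.06,0,0,0,0.9,10],[-0.5,0.1,0,0,0,0.8,10],[-0.6,0.13,0,0,0,0,10],[-0.6,0.13,0,0,0,0,10],[-0.6,0.13,0,0,0,0,10],[-0.6,0.13,0,0,0,0,10],[-0.6,0.13,0,0,0,0,10],[-0.6,0.13,0,0,0,0,10]]'|grep ee_pos
python3 -m handwheel '[[-0.6,0.13,0,0,0,0,10],[-0.6,0.13,0,0,0,0,10],[-0.6,0.13,0,0,0,0,10],[-0.6,0.13,0,0,0,0,10],[-0.6,0.13,0,0,0,0,10],[-0.6,0.13,0,0,0,0,10],[-0.4,0.13,0,0,0,0,10],[-0.3,0.1,0,0,0,0,10]]'|grep ee_pos
python3 go.py .5244 -.0543 .08 -9.5
```

```text
ee_pos: [0.505, 0.3337, 0.1504]
ee_pos: [0.5164, 0.1532, 0.1505]
ee_pos: [0.5281, -0.0241, 0.1506]
t 7.22 pos [ 0.5281 -0.0241  0.1506] yaw -9.6 q7 0.01 F [ 0.9 -0.8 -0.6] grip 18.9 20.0
turn units [-0.01  0.01 -0.01]  shift units after turn [-0.76  0.03  1.77]
```

```bash
python3 -m handwheel '[[-0.4,0.03,0,0,0,0,10],[-0.36,0,0.2,0,0,0,10],[0,0,0.45,0,0,0,10],[0,0,0.45,0,0,0,10],[0,0,0.45,0,0,0,10],[0,0,0.4,0,0,0,10],[0,0,0.3,0,0,0,10],[0,0,0,0,0,0,10]]' 20
python3 go.py .5244 -.0543 .0175 -9.5
```

```text
t: 7.88
ee_pos: [0.5228, -0.0518, 0.0585]
orientation: [-2.394, -2.029, 0.007]
wrist_force: [-0.9, 0.1, 0.6]
grip_width: 0.216
finger_force: 20.0
t 7.88 pos [ 0.5228 -0.0518  0.0585] yaw -9.4 q7 0.16 F [-0.9  0.1  0.6] grip 18.8 20.0
turn units [-0.06  0.01  0.02]  shift units after turn [-0.06  0.05  1.02]
```

```bash
python3 -m handwheel '[[-0.06,0.05,0.3,0,0,0,10],[0,0,0.3,0,0,0,10],[0,0,0.2,0,0,0,10],[0,0,0.1,0,0,0,10],[0,0,0.05,0,0,0,10],[0,0,0,0,0,0,10],[0,0,0,0,0,0,10]]' 20
python3 go.py .5244 -.0543 .0175 -9.5
```

```text
t: 8.47
ee_pos: [0.5267, -0.0548, 0.0231]
orientation: [2.396, 2.031, 0.001]
wrist_force: [-0.8, 0.2, -0.8]
grip_width: 0.214
finger_force: 20.0
t 8.47 pos [ 0.5267 -0.0548  0.0231] yaw -9.4 q7 0.2 F [-0.8  0.2 -0.8] grip 18.6 20.0
turn units [ 0.01 -0.    0.01]  shift units after turn [ 0.   -0.06  0.14]
```

```bash
python3 -m handwheel '[[0,-0.03,0.08,0,0,0,10],[0,-0.03,0.07,0,0,0,10],[0,0,0,0,0,0,10],[0,0,0,0,0,0,10]]' 20
python3 go.py .5244 -.0543 .0175 -9.5
```

```text
t: 8.8
ee_pos: [0.5239, -0.0542, 0.0168]
orientation: [-2.396, -2.031, 0.0]
wrist_force: [-0.3, 0.0, -1.0]
grip_width: 0.215
finger_force: 20.0
t 8.8 pos [ 0.5239 -0.0542  0.0168] yaw -9.4 q7 0.2 F [-0.3  0.  -1. ] grip 18.7 20.0
turn units [-0.   -0.    0.02]  shift units after turn [ 0.    0.01 -0.02]
```

```bash
python3 -m handwheel '[[0,0,0,0,0,0,24],[0,0,0,0,0,0,30],[0,0,0,0,0,0,40],[0,0,0,0,0,0,50],[0,0,0,0,0,0,50],[0,0,0,0,0,0,50]]' 20
python3 -m handwheel '[[0,0,-0.2,0,0,0,50],[0,0,-0.4,0,0,0,50],[0,0,-0.5,0,0,0,50],[0,0,-0.6,0,0,0,60],[0,0,-0.6,0,0,0,87],[0,0,-0.6,0,0,0,87],[0,0,-0.6,0,0,0,87],[0,0,0,0,0,0,87]]'
python3 go.py .506 .334 .15 60
python3 - <<'E'
from h import *
a=snap("wrist","pics/w3.png")["pixels"]; b=snap("side","pics/s3.png")["pixels"]
o=np.hstack([cv2.resize(a[120:330,180:480],(450,315)),cv2.resize(b[170:275,270:390],(350,315))])
cv2.imwrite("pics/v3.png",o[:,:,::-1])
E
```

```text
t: 9.3
ee_pos: [0.5242, -0.0543, 0.017]
orientation: [-2.396, -2.032, -0.0]
wrist_force: [0.2, -0.5, 0.1]
grip_width: 0.532
finger_force: 0.0
t: 9.97
ee_pos: [0.527, -0.0549, 0.1619]
orientation: [2.393, 2.027, 0.012]
wrist_force: [-0.3, -0.1, -0.5]
grip_width: 0.868
finger_force: 0.0
t 9.97 pos [ 0.527  -0.0549  0.1619] yaw -9.5 q7 0.07 F [-0.3 -0.1 -0.5] grip 75.5 0.0
turn units [  0.1    0.04 -13.89]  shift units after turn [5.32 8.16 0.3 ]
```

View pics/v3.png

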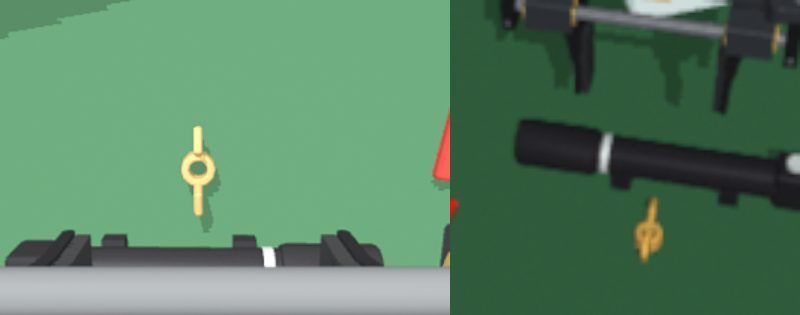

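The wing nut stands upright beside the pump's middle. Now the spacer.

```bash
python3 -m handwheel '[[0.2,0,0,0,0,-0.6,87],[0.2,0,0,0,0,-0.9,70],[0.2,0,0,0,0,-0.9,60],[0.2,0,0,0,0,-0.95,50],[0.2,0,0,0,0,-0.95,50],[0.2,0,0,0,0,-0.95,50],[0.2,0,0,0,0,-0.95,50],[0.2,0,0,0,0,-0.95,50]]' 20 | grep ee_pos
python3 -m handwheel '[[0.5,0,0,0,0,-0.9,50],[0.6,0,0,0,0,-0.8,50],[0.6,0,0,0,0,0,50],[0.6,0,0,0,0,0,50],[0.6,0,0,0,0,0,50],[0.6,0,0,0,0,0,50],[0.5,0,0,0,0,0,50],[0.3,0,0,0,0,0,50]]'|grep ee_pos
python3 go.py .506 .334 .16 35
```

```text
ee_pos: [0.5171, 0.0087, 0.1555]
ee_pos: [0.4214, 0.1534, 0.1556]
t 11.4 pos [0.4214 0.1534 0.1556] yaw 35.0 q7 0.24 F [-0.2  0.4 -0.6] grip 49.8 0.0
turn units [-0.04 -0.02 -0.  ]  shift units after turn [ 2.49  4.32 -0.11]
```

```bash
python3 -m handwheel '[[0.2,0.35,0,0,0,0,50],[0.33,0.6,0,0,0,0,50],[0.36,0.63,0,0,0,0,50],[0.36,0.63,0,0,0,0,50],[0.36,0.63,0,0,0,0,50],[0.36,0.63,0,0,0,0,50],[0.32,0.55,0,0,0,0,50],[0.2,0.3,0,0,0,0,50]]' 20 | grep ee_pos
python3 -m handwheel '[[0,0,0,0,0,0,50],[0,0,0,0,0,0,50]]' | grep ee_pos
python3 go.py .506 .334 .053 35
```

```text
ee_pos: [0.5102, 0.3357, 0.1555]
ee_pos: [0.509, 0.3325, 0.1555]
t 12.23 pos [0.509  0.3325 0.1555] yaw 34.9 q7 0.05 F [ 0.7 -0.8 -0.2] grip 50.3 0.0
turn units [-0.03  0.   -0.03]  shift units after turn [ 0.07 -0.04  2.56]
```

```bash
python3 -m handwheel '[[0.04,-0.04,0.3,0,0,0,50],[0.03,0,0.45,0,0,0,50],[0,0,0.45,0,0,0,50],[0,0,0.4,0,0,0,50],[0,0,0.35,0,0,0,50],[0,0,0.2,0,0,0,50],[0,0,0.1,0,0,0,50],[0,0,0,0,0,0,50]]' 20 | grep ee_pos
python3 -m handwheel '[[0,0,0,0,0,0,50],[0,0,0,0,0,0,50]]' | grep ee_pos
python3 go.py .506 .334 .053 35
```

```text
ee_pos: [0.5057, 0.3326, 0.0661]
ee_pos: [0.5067, 0.3339, 0.0679]
t 13.07 pos [0.5067 0.3339 0.0679] yaw 34.8 q7 0.07 F [0.2 1.1 0.4] grip 50.3 0.0
turn units [ 0.02 -0.   -0.04]  shift units after turn [ 0.01 -0.01  0.37]
```

```bash
python3 -m handwheel '[[0,0,0.15,0,0,0,50],[0,-0.01,0.15,0,0,0,50],[0,0,0.06,0,0,0,50],[0,0,0,0,0,0,50],[0,0,0,0,0,0,50],[0,0,0,0,0,0,50]]' 20 
python3 go.py .506 .334 .053 35
python3 -m handwheel '[[0,0,0,0,0,0,36],[0,0,0,0,0,0,30],[0,0,0,0,0,0,25],[0,0,0,0,0,0,25],[0,0,0,0,0,0,25],[0,0,0,0,0,0,25],[0,0,0,0,0,0,25],[0,0,0,0,0,0,25]]' 20 
python3 go.py .506 .334 .053 35
```

```text
t: 13.57
ee_pos: [0.5058, 0.3336, 0.0526]
orientation: [1.455, 2.784, 0.0]
wrist_force: [-0.4, 0.5, 0.3]
grip_width: 0.574
finger_force: 0.0
t 13.57 pos [0.5058 0.3336 0.0526] yaw 34.8 q7 0.07 F [-0.4  0.5  0.3] grip 49.9 0.0
turn units [ 0.   -0.   -0.03]  shift units after turn [ 0.    0.01 -0.01]
t: 14.23
ee_pos: [0.5061, 0.3337, 0.0527]
orientation: [1.455, 2.784, 0.001]
wrist_force: [1.8, 0.0, -0.2]
grip_width: 0.351
finger_force: 20.0
t 14.23 pos [0.5061 0.3337 0.0527] yaw 34.8 q7 0.07 F [ 1.8  0.  -0.2] grip 30.6 20.0
turn units [ 0.01 -0.   -0.03]  shift units after turn [ 0.01  0.   -0.01]
```

```bash
python3 -m handwheel '[[0,0,-0.1,0,0,0,25],[0,0,-0.2,0,0,0,25],[0,0,-0.3,0,0,0,25],[0,0,-0.35,0,0,0,25],[0,0,-0.35,0,0,0,25],[0,0,-0.35,0,0,0,25],[0,0,-0.3,0,0,0,25],[0,0,-0.2,0,0,0,25]]' 20 
python3 go.py .4965 .123 .14 35
```

```text
t: 14.9
ee_pos: [0.5056, 0.3335, 0.1407]
orientation: [1.455, 2.784, 0.001]
wrist_force: [0.2, -0.5, 0.4]
grip_width: 0.353
finger_force: 20.0
t 14.9 pos [0.5056 0.3335 0.1407] yaw 34.8 q7 0.05 F [ 0.2 -0.5  0.4] grip 30.7 20.0
turn units [ 0.01 -0.   -0.04]  shift units after turn [-4.18 -3.21  0.02]
```

```bash
python3 -m handwheel '[[-0.3,-0.23,0,0,0,0,25],[-0.55,-0.42,0,0,0,0,25],[-0.6,-0.46,0,0,0,0,25],[-0.6,-0.46,0,0,0,0,25],[-0.6,-0.46,0,0,0,0,25],[-0.6,-0.46,0,0,0,0,25],[-0.55,-0.42,0,0,0,0,25],[-0.38,-0.3,0,0,0,0,25]]' 20 | grep grip
python3 -m handwheel '[[0,0,0,0,0,0,25],[0,0,0,0,0,0,25]]' | grep force
python3 go.py .4965 .123 .0185 35
python3 - <<'E'
from h import *
b=snap("top","pics/t4.png")["pixels"]; a=snap("side","pics/s4.png")["pixels"]
cv2.imwrite("pics/v4.png",np.hstack([cv2.resize(b[230:380,120:320],(480,360)),cv2.resize(a[380:480,300:390],(320,360))])[:,:,::-1])
E
```

```text
grip_width: 0.356
wrist_force: [0.2, 0.9, -0.5]
finger_force: 20.0
t 15.73 pos [0.4948 0.1207 0.1381] yaw 34.6 q7 0.38 F [ 0.2  0.9 -0.5] grip 30.7 20.0
turn units [-0.02 -0.01 -0.08]  shift units after turn [0.02 0.07 2.99]
```

View pics/v4.png

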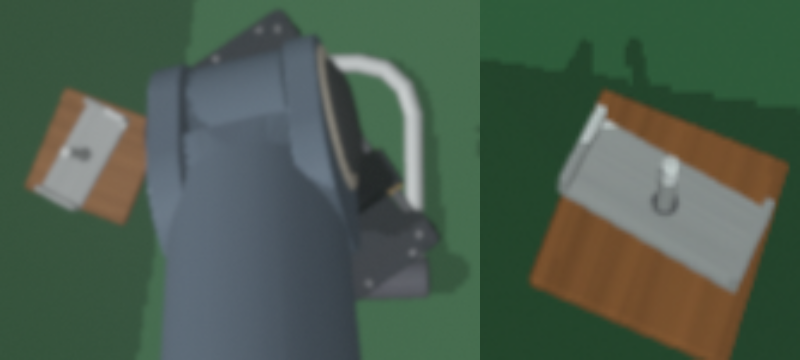

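The spacer is off and the bracket is still on its boss. I'll lower the spacer into the U-lock.

```bash
python3 -m handwheel '[[0.02,0.03,0.3,0,0,0,25],[0,0.04,0.45,0,0,0,25],[0,0,0.5,0,0,0,25],[0,0,0.5,0,0,0,25],[0,0,0.4,0,0,0,25],[0,0,0.25,0,0,0,25],[0,0,0.1,0,0,0,25],[0,0,0,0,0,0,25]]' 20 | grep grip
python3 -m handwheel '[[0,0,0,0,0,0,25],[0,0,0,0,0,0,25],[0,0,0,0,0,0,25]]' | grep force
python3 go.py .4965 .123 .0185 35
```

```text
grip_width: 0.35
wrist_force: [-0.1, -0.2, 0.7]
finger_force: 20.0
t 16.75 pos [0.4983 0.1255 0.0394] yaw 34.8 q7 0.43 F [-0.1 -0.2  0.7] grip 30.5 20.0
turn units [ 0.02  0.   -0.03]  shift units after turn [-0.03 -0.07  0.52]
```

```bash
python3 -m handwheel '[[-0.03,-0.04,0.2,0,0,0,25],[0,-0.03,0.2,0,0,0,25],[0,0,0.1,0,0,0,25],[0,0,0,0,0,0,25],[0,0,0,0,0,0,25],[0,0,0,0,0,0,25]]' 20 | grep grip
python3 go.py .4965 .123 .0185 35
```

```text
grip_width: 0.352
t 17.25 pos [0.4959 0.1226 0.0182] yaw 34.8 q7 0.45 F [-0.2  0.  -0.8] grip 30.6 20.0
turn units [-0.   -0.   -0.04]  shift units after turn [ 0.    0.02 -0.01]
```

```bash
python3 -m handwheel '[[0,0,0,0,0,0,35],[0,0,0,0,0,0,42],[0,0,0,0,0,0,50],[0,0,0,0,0,0,50],[0,0,0,0,0,0,50],[0,0,0,0,0,0,50]]' 20
python3 -m handwheel '[[0,0,-0.2,0,0,0,50],[0,0,-0.4,0,0,0,50],[0,0,-0.5,0,0,0,50],[0,0,-0.6,0,0,0,50],[0,0,-0.6,0,0,0,60],[0,0,-0.5,0,0,0,60],[0,0,-0.2,0,0,0,60],[0,0,0,0,0,0,60]]'|grep ee_pos
python3 go.py .506 .334 .14 60
python3 - <<'E'
from h import *
b=snap("side","pics/s5.png")["pixels"]; a=snap("wrist","pics/w5.png")["pixels"]
cv2.imwrite("pics/v5.png",np.hstack([cv2.resize(b[270:370,290:430],(420,300)),cv2.resize(a[60:360,140:500],(360,300))])[:,:,::-1])
E
```

```text
t: 17.75
ee_pos: [0.4961, 0.1227, 0.0186]
orientation: [1.455, 2.784, 0.0]
wrist_force: [0.2, -0.2, -0.6]
grip_width: 0.567
finger_force: 0.0
ee_pos: [0.4973, 0.1231, 0.1408]
t 18.42 pos [0.4973 0.1231 0.1408] yaw 34.8 q7 0.38 F [-0.1 -0.1 -0.1] grip 59.2 0.0
turn units [ 0.05  0.02 -5.04]  shift units after turn [2.45 4.68 0.02]
```

View pics/v5.png

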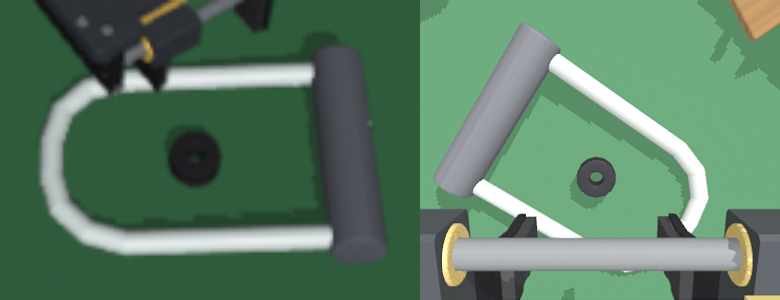

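The spacer lies flat in the middle of the opening. Next, the bracket.

```bash
python3 -m handwheel '[[0,0,0,0,0,-0.6,60],[0,0,0,0,0,-0.9,60],[0,0,0,0,0,-0.9,60],[0,0,0,0,0,-0.9,60],[0,0,0,0,0,-0.9,60],[0,0,0,0,0,-0.8,60]]' 20 | grep ee_pos
python3 -m handwheel '[[0.2,0.4,0,0,0,0,60],[0.3,0.6,0,0,0,0,60],[0.35,0.66,0,0,0,0,60],[0.35,0.66,0,0,0,0,60],[0.35,0.66,0,0,0,0,60],[0.35,0.66,0,0,0,0,60],[0.35,0.64,0,0,0,0,60],[0.2,0.4,0,0,0,0,60]]' | grep ee_pos
python3 -m handwheel '[[0,0,0,0,0,0,60],[0,0,0,0,0,0,60],[0,0,0,0,0,0,60]]' | grep ee_pos
python3 go.py .506 .334 .045 60
python3 - <<'E'
from h import *
a=snap("wrist","pics/w6.png")["pixels"]
cv2.imwrite("pics/v6.png",cv2.resize(a[120:330,170:470],(750,525))[:,:,::-1])
E
```

```text
ee_pos: [0.4949, 0.1223, 0.1366]
ee_pos: [0.5036, 0.3371, 0.1363]
ee_pos: [0.5049, 0.332, 0.137]
t 19.93 pos [0.5049 0.332  0.137 ] yaw 59.8 q7 0.44 F [-0.3 -0.8 -0.2] grip 60.0 0.0
turn units [-0.04 -0.01 -0.05]  shift units after turn [0.   0.06 2.3 ]
```

View pics/v6.png

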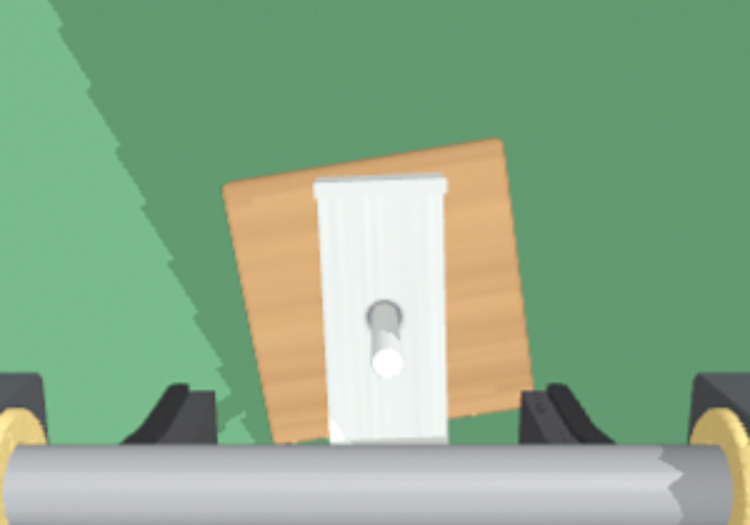

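The wrist view shows the bracket running along the tool's x axis, with its mid-line at a full-frame column of about 324 and the finger midpoint at about 317. I'll check the offset numerically.

Run:
```python
from h import *
d=dict(np.load("pics/w6.npz")); e=np.array([.5049,.332,.137]); y=np.array([np.cos(np.radians(59.8)),np.sin(np.radians(59.8)),0])
print(w2px(d,[[.506,.334,.08],[.506,.334,.035],e-[0,0,.014],e-[0,0,.014]+.030*y,e-[0,0,.014]-.030*y, np.r_[(.506,.334),.08]+.002*y]).round(1))
```

```text
[[320.7 267.2]
 [320.2 248.7]
 [316.7 293.7]
 [377.  293.8]
 [256.5 293.7]
 [323.9 267.2]]
```

```bash
python3 -m handwheel '[[0,0.1,0.3,0,0,0,60],[0,0,0.45,0,0,0,60],[0,0,0.45,0,0,0,60],[0,0,0.35,0,0,0,60],[0,0,0.25,0,0,0,60],[0,0,0.1,0,0,0,60],[0,0,0,0,0,0,60],[0,0,0,0,0,0,60]]' 20 | grep ee_pos
python3 -m handwheel '[[0,0,0,0,0,0,60],[0,0,0,0,0,0,60]]' | grep ee_pos
python3 go.py .5067 .3353 .045 60
```

```text
ee_pos: [0.5078, 0.3371, 0.0627]
ee_pos: [0.508, 0.3376, 0.0635]
t 20.82 pos [0.508  0.3376 0.0635] yaw 59.8 q7 0.44 F [ 1.   0.2 -0.2] grip 60.4 0.0
turn units [ 0.02  0.01 -0.04]  shift units after turn [-0.   -0.07  0.46]
```

```bash
python3 -m handwheel '[[0,-0.04,0.2,0,0,0,60],[0,-0.03,0.17,0,0,0,60],[0,0,0.1,0,0,0,60],[0,0,0,0,0,0,60],[0,0,0,0,0,0,60],[0,0,0,0,0,0,60]]' 20 | grep ee_pos
python3 go.py .5067 .3353 .0445 60
```

```text
ee_pos: [0.5061, 0.3349, 0.0437]
t 21.32 pos [0.5061 0.3349 0.0437] yaw 59.8 q7 0.45 F [-0.1 -0.2 -0.4] grip 60.2 0.0
turn units [ 0.   -0.   -0.03]  shift units after turn [-0.01  0.02 -0.02]
```

```bash
python3 -m handwheel '[[0,0.01,-0.03,0,0,0,50],[0,0,0,0,0,0,40],[0,0,0,0,0,0,30],[0,0,0,0,0,0,30],[0,0,0,0,0,0,30],[0,0,0,0,0,0,30],[0,0,0,0,0,0,30],[0,0,0,0,0,0,30]]' 30 
python3 go.py .5067 .3353 .0445 60
```

```text
t: 21.98
ee_pos: [0.5064, 0.3353, 0.0451]
orientation: [0.818, 3.033, 0.001]
wrist_force: [-0.2, 0.1, 0.2]
grip_width: 0.406
finger_force: 29.9
t 21.98 pos [0.5064 0.3353 0.0451] yaw 59.8 q7 0.45 F [-0.2  0.1  0.2] grip 35.3 29.9
turn units [ 0.01  0.   -0.03]  shift units after turn [-0.01  0.    0.02]
```

```bash
python3 -m handwheel '[[0,0,-0.1,0,0,0,30],[0,0,-0.2,0,0,0,30],[0,0,-0.3,0,0,0,30],[0,0,-0.3,0,0,0,30],[0,0,-0.3,0,0,0,30],[0,0,-0.3,0,0,0,30],[0,0,-0.3,0,0,0,30],[0,0,-0.3,0,0,0,30]]' 30 
python3 -m handwheel '[[0,0,-0.3,0,0,0,30],[0,0,-0.2,0,0,0,30],[0,0,0,0,0,0,30],[0,0,0,0,0,0,30]]' 30 | grep force
python3 go.py .485 -.339 .15 105.9;python3 go.py .485 -.339 .15 -74.1 1
python3 - <<'E'
from h import *
a=snap("wrist","pics/w7.png")["pixels"]; b=snap("side","pics/s7.png")["pixels"]
cv2.imwrite("pics/v7.png",np.hstack([cv2.resize(a[120:330,170:470],(450,315)),cv2.resize(b[375:480,270:386],(348,315))])[:,:,::-1])
E
```

```text
t: 22.65
ee_pos: [0.5061, 0.335, 0.1305]
orientation: [0.818, 3.033, 0.0]
wrist_force: [-0.7, 0.7, -1.8]
grip_width: 0.406
finger_force: 29.9
wrist_force: [-0.6, 0.5, -1.3]
finger_force: 29.9
t 22.98 pos [0.5063 0.3352 0.1494] yaw 59.8 q7 0.44 F [-0.6  0.5 -1.3] grip 35.1 29.9
turn units [ 0.01  0.   -9.21]  shift units after turn [  5.13 -16.06  -0.02]
t 22.98 pos [0.5063 0.3352 0.1494] yaw 59.8 q7 0.44 F [-0.6  0.5 -1.3] grip 35.1 29.9
turn units [ 1.000e-02 -1.000e-02  2.679e+01]  shift units after turn [-5.13 16.06 -0.02]
```

View pics/v7.png

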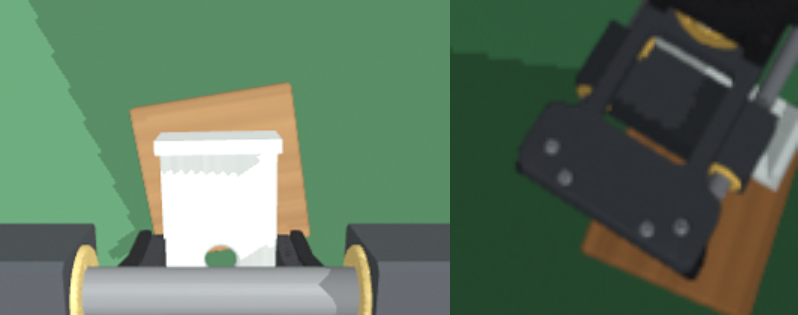

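The bracket is held level and clear of the stud. I'll turn it through the long way (joint 7 has margin there), then carry it to the box.

```bash
python3 -m handwheel '[[0,0,0,0,0,0.6,30],[0,0,0,0,0,0.95,30],[0,0,0,0,0,0.95,30],[0,0,0,0,0,0.95,30],[0,0,0,0,0,0.95,30],[0,0,0,0,0,0.95,30],[0,0,0,0,0,0.95,30],[0,0,0,0,0,0.95,30]]' 30 | grep ee_pos
python3 -m handwheel '[[0,0,0,0,0,0.95,30],[0,0,0,0,0,0.95,30],[0,0,0,0,0,0.95,30],[0,0,0,0,0,0.95,30],[0,0,0,0,0,0.95,30],[0,0,0,0,0,0.95,30],[0,0,0,0,0,0.95,30],[0,0,0,0,0,0.95,30]]' 30 | grep ee_pos
python3 -m handwheel '[[0,0,0,0,0,0.95,30],[0,0,0,0,0,0.95,30],[0,0,0,0,0,0.95,30],[0,0,0,0,0,0.95,30],[0,0,0,0,0,0.95,30],[0,0,0,0,0,0.95,30],[0,0,0,0,0,0.95,30],[0,0,0,0,0,0.95,30]]' 30 | grep ee_pos
python3 -m handwheel '[[0,0,0,0,0,0.95,30],[0,0,0,0,0,0.95,30],[0,0,0,0,0,0.95,30],[0,0,0,0,0,0.9,30],[0,0,0,0,0,0.5,30]]' 30 | grep ee_pos
python3 go.py .485 -.339 .15 -74.1
```

```text
ee_pos: [0.5057, 0.3348, 0.1478]
ee_pos: [0.5056, 0.3348, 0.1478]
ee_pos: [0.5056, 0.3349, 0.1479]
ee_pos: [0.5056, 0.335, 0.1479]
t 25.5 pos [0.5056 0.335  0.1479] yaw -73.8 q7 -1.59 F [-0.1 -0.2 -2. ] grip 35.2 29.9
turn units [0.01 0.02 0.05]  shift units after turn [-5.11 16.06 -0.05]
```

```bash
python3 -m handwheel '[[-0.08,0.25,0,0,0,0,30],[-0.16,0.5,0,0,0,0,30],[-0.22,0.7,0,0,0,0,30],[-0.22,0.7,0,0,0,0,30],[-0.22,0.7,0,0,0,0,30],[-0.22,0.7,0,0,0,0,30],[-0.22,0.7,0,0,0,0,30],[-0.22,0.7,0,0,0,0,30]]' 30 | grep ee_pos
python3 -m handwheel '[[-0.22,0.7,0,0,0,0,30],[-0.22,0.7,0,0,0,0,30],[-0.22,0.7,0,0,0,0,30],[-0.22,0.7,0,0,0,0,30],[-0.22,0.7,0,0,0,0,30],[-0.22,0.7,0,0,0,0,30],[-0.22,0.7,0,0,0,0,30],[-0.22,0.7,0,0,0,0,30]]' 30 | grep ee_pos
python3 -m handwheel '[[-0.22,0.7,0,0,0,0,30],[-0.22,0.7,0,0,0,0,30],[-0.22,0.7,0,0,0,0,30],[-0.22,0.7,0,0,0,0,30],[-0.22,0.7,0,0,0,0,30],[-0.2,0.65,0,0,0,0,30],[-0.13,0.4,0,0,0,0,30],[0,0,0,0,0,0,30]]' 30
python3 go.py .485 -.339 .15 -74.1
python3 - <<'E'
from h import *
a=snap("wrist","pics/w8.png")["pixels"]; b=snap("side","pics/s8.png")["pixels"]
cv2.imwrite("pics/v8.png",np.hstack([cv2.resize(a[60:340,140:500],(450,350)),cv2.resize(b[80:200,290:410],(350,350))])[:,:,::-1])
E
```

```text
ee_pos: [0.501, 0.1253, 0.1485]
ee_pos: [0.4962, -0.1091, 0.1485]
t: 27.5
ee_pos: [0.4913, -0.3033, 0.149]
orientation: [3.108, 0.437, -0.002]
wrist_force: [0.1, -0.6, -1.3]
grip_width: 0.406
finger_force: 29.9
t 27.5 pos [ 0.4913 -0.3033  0.149 ] yaw -74.0 q7 -0.43 F [ 0.1 -0.6 -1.3] grip 35.3 29.9
turn units [0.04 0.02 0.02]  shift units after turn [-0.4   0.81 -0.03]
```

View pics/v8.png

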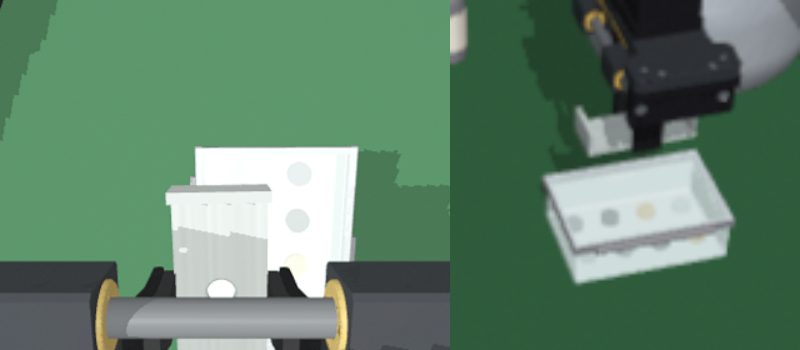

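```bash
python3 -m handwheel '[[-0.1,0.25,0,0,0,0,30],[-0.2,0.35,0,0,0,0,30],[-0.1,0.21,0.1,0,0,0,30],[0,0,0.35,0,0,0,30],[0,0,0.45,0,0,0,30],[0,0,0.4,0,0,0,30],[0,0,0.25,0,0,0,30],[0,0,0.1,0,0,0,30]]' 30 | grep force
python3 -m handwheel '[[0,0,0,0,0,0,30],[0,0,0,0,0,0,30],[0,0,0,0,0,0,30]]' 30 | grep force
python3 go.py .485 -.339 .0555 -74.1
```

```text
wrist_force: [-0.2, 0.8, -1.0]
finger_force: 29.9
wrist_force: [-0.5, -0.2, -0.2]
finger_force: 29.9
t 28.52 pos [ 0.488  -0.334   0.0838] yaw -73.7 q7 -0.31 F [-0.5 -0.2 -0.2] grip 35.2 29.9
turn units [ 0.01 -0.01  0.09]  shift units after turn [-0.11  0.1   0.71]
```

```bash
python3 -m handwheel '[[-0.06,0.05,0.2,0,0,0.08,30],[-0.05,0.05,0.2,0,0,0,30],[0,0,0.15,0,0,0,30],[0,0,0.06,0,0,0,30],[0,0,0,0,0,0,30],[0,0,0,0,0,0,30],[0,0,0,0,0,0,30]]' 30 | grep force
python3 go.py .485 -.339 .0555 -74.1
```

```text
wrist_force: [0.2, -0.0, -1.3]
finger_force: 29.9
t 29.1 pos [ 0.4845 -0.3387  0.0586] yaw -74.1 q7 -0.28 F [ 0.2 -0.  -1.3] grip 35.3 29.9
turn units [ 0.   -0.    0.01]  shift units after turn [0.01 0.01 0.08]
```

```bash
python3 -m handwheel '[[0,0,0.04,0,0,0,30],[0,0,0.04,0,0,0,30],[0,0,0,0,0,0,30],[0,0,0,0,0,0,30]]' 30 | grep force
python3 go.py .485 -.339 .0555 -74.1
```

```text
wrist_force: [-0.4, 0.2, -2.0]
finger_force: 29.9
t 29.43 pos [ 0.4843 -0.3385  0.0553] yaw -74.1 q7 -0.28 F [-0.4  0.2 -2. ] grip 35.1 29.9
turn units [-0.    0.    0.01]  shift units after turn [ 0.01  0.02 -0.01]
```

```bash
python3 -m handwheel '[[0,0,0,0,0,0,37],[0,0,0,0,0,0,40],[0,0,0,0,0,0,46],[0,0,0,0,0,0,52],[0,0,0,0,0,0,56],[0,0,0,0,0,0,56]]' 20 
python3 -m handwheel '[[0,0,-0.2,0,0,0,56],[0,0,-0.4,0,0,0,56],[0,0,-0.5,0,0,0,56],[0,0,-0.5,0,0,0,56],[0,0,-0.5,0,0,0,60],[0,0,-0.3,0,0,0,60],[0,0,-0.2,0,0,0,60],[0,0,0,0,0,0,60]]'|grep ee_pos
python3 go.py .69 -.028 .15 -18.2
python3 - <<'E'
from h import *
a=snap("wrist","pics/w9.png")["pixels"]; b=snap("side","pics/s9.png")["pixels"]
cv2.imwrite("pics/v9.png",np.hstack([cv2.resize(a[60:340,140:500],(450,350)),cv2.resize(b[80:200,290:410],(350,350))])[:,:,::-1])
E
```

```text
t: 29.93
ee_pos: [0.4844, -0.3386, 0.0554]
orientation: [3.111, 0.435, 0.0]
wrist_force: [0.3, -0.0, -0.5]
grip_width: 0.616
finger_force: 0.0
ee_pos: [0.485, -0.3392, 0.161]
t 30.6 pos [ 0.485  -0.3392  0.161 ] yaw -74.1 q7 -0.37 F [-0.3 -0.6  0. ] grip 59.7 0.0
turn units [ 3.000e-02 -1.000e-02 -1.117e+01]  shift units after turn [8.99 2.44 0.28]
```

View pics/v9.png

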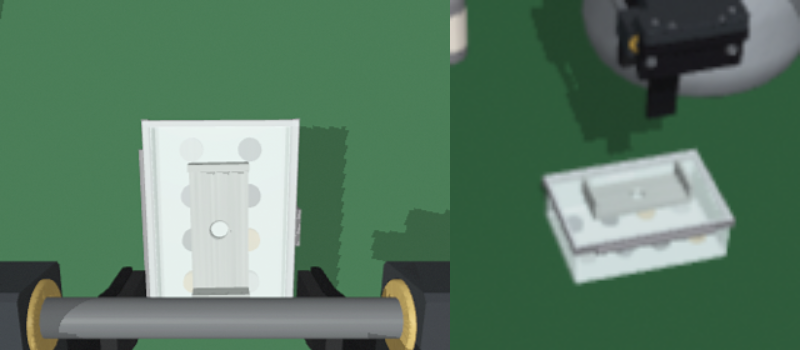

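The bracket is flat and centred on the lid. Now the lever.

```bash
python3 -m handwheel '[[0,0,0,0,0,-0.7,60],[0,0,0,0,0,-0.95,60],[0,0,0,0,0,-0.95,60],[0,0,0,0,0,-0.95,60],[0,0,0,0,0,-0.95,60],[0,0,0,0,0,-0.95,60],[0,0,0,0,0,-0.95,60],[0,0,0,0,0,-0.95,60]]' 20 | grep ee_pos
python3 -m handwheel '[[0.2,0.05,0,0,0,-0.95,60],[0.4,0.1,0,0,0,-0.95,60],[0.5,0.13,0,0,0,-0.95,60],[0.6,0.16,0,0,0,-0.95,60],[0.6,0.16,0,0,0,0,60],[0.6,0.16,0,0,0,0,60],[0.6,0.16,0,0,0,0,60],[0.6,0.16,0,0,0,0,60]]' | grep ee_pos
python3 -m handwheel '[[0.6,0.16,0,0,0,0,60],[0.6,0.16,0,0,0,0,60],[0.6,0.16,0,0,0,0,60],[0.6,0.16,0,0,0,0,60],[0.6,0.16,0,0,0,0,60],[0.6,0.16,0,0,0,0,60],[0.4,0.1,0,0,0,0,60],[0,0,0,0,0,0,60]]' | grep ee_pos
python3 go.py .69 -.028 .15 -18.2
```

```text
ee_pos: [0.4836, -0.338, 0.1577]
ee_pos: [0.5862, -0.2028, 0.1576]
ee_pos: [0.6783, -0.0602, 0.1574]
t 32.7 pos [ 0.6783 -0.0602  0.1574] yaw -17.9 q7 -0.06 F [ 0.6  0.3 -0. ] grip 59.8 0.0
turn units [-0.03 -0.02  0.05]  shift units after turn [0.86 0.03 0.18]
```

```bash
python3 -m handwheel '[[0.3,0,0,0,0,0.05,60],[0.35,0,0,0,0,0,60],[0.2,0,0,0,0,0,60],[0,0,0,0,0,0,60],[0,0,0,0,0,0,60]]' 20 | grep ee_pos
python3 go.py .69 -.028 .017 -18.2
python3 - <<'E'
from h import *
d=snap("wrist","pics/w10.png")
c=np.array([.6903,-.0283,.009]);u=np.array([.0377,.115,0])/.121
print(w2px(d,[c,c+.061*u,c-.061*u]).round(1))
cv2.imwrite("pics/v10.png",cv2.resize(d["pixels"][60:340,140:500],(720,560))[:,:,::-1])
E
```

```text
ee_pos: [0.6877, -0.033, 0.1593]
t 33.12 pos [ 0.6877 -0.033   0.1593] yaw -18.5 q7 -0.11 F [-0.8 -0.2 -0. ] grip 59.8 0.0
turn units [-0.    0.   -0.06]  shift units after turn [0.14 0.02 3.56]
[[317.7 229.1]
 [317.3 157.2]
 [318.1 294.4]]
```

View pics/v10.png

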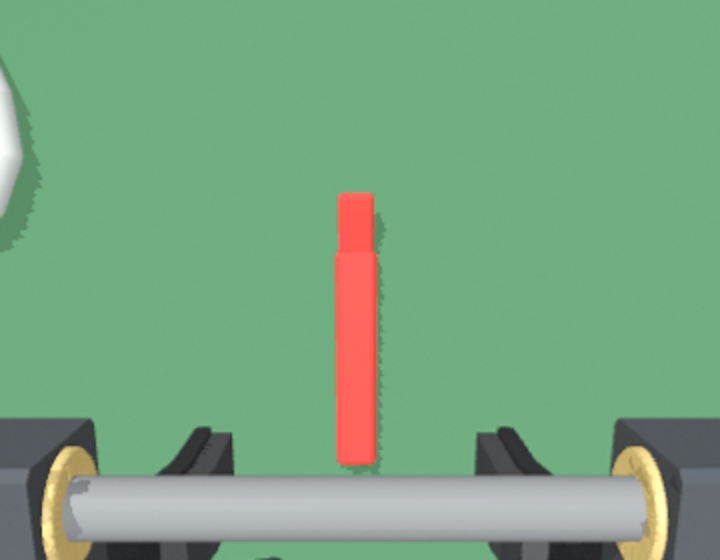

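The lever's ends at (318,156) and (318,292) match the prediction, and it lies along the tool's x axis. I'll descend and grip it.

```bash
python3 -m handwheel '[[0.08,0.02,0.3,0,0,-0.05,60],[0.06,0,0.5,0,0,0,60],[0,0,0.5,0,0,0,60],[0,0,0.5,0,0,0,60],[0,0,0.5,0,0,0,60],[0,0,0.4,0,0,0,60],[0,0,0.2,0,0,0,50],[0,0,0.1,0,0,0,40]]' 20 | grep ee_pos
python3 -m handwheel '[[0,0,0,0,0,0,40],[0,0,0,0,0,0,40],[0,0,0,0,0,0,40]]' 20 | grep ee_pos
python3 go.py .69 -.028 .017 -18.2
```

```text
ee_pos: [0.6891, -0.0289, 0.0372]
ee_pos: [0.6912, -0.0285, 0.0405]
t 34.08 pos [ 0.6912 -0.0285  0.0405] yaw -18.3 q7 -0.06 F [ 0.6 -0.7  0.9] grip 41.9 0.0
turn units [ 0.02 -0.01 -0.03]  shift units after turn [ 0.   -0.03  0.59]
```

```bash
python3 -m handwheel '[[0,-0.03,0.25,0,0,0,40],[0,0,0.2,0,0,0,40],[0,0,0.12,0,0,0,40],[0,0,0,0,0,0,40],[0,0,0,0,0,0,40],[0,0,0,0,0,0,40]]' 20 | grep ee_pos
python3 -m handwheel '[[0,0,0,0,0,0,25],[0,0,0,0,0,0,15],[0,0,0,0,0,0,10],[0,0,0,0,0,0,10],[0,0,0,0,0,0,10],[0,0,0,0,0,0,10],[0,0,0,0,0,0,10]]' 25
python3 go.py .69 -.028 .017 -18.2
```

```text
ee_pos: [0.6892, -0.028, 0.0165]
t: 35.17
ee_pos: [0.6892, -0.0279, 0.0166]
orientation: [-2.547, -1.839, -0.0]
wrist_force: [0.2, 0.4, 1.1]
grip_width: 0.203
finger_force: 25.0
t 35.17 pos [ 0.6892 -0.0279  0.0166] yaw -18.3 q7 -0.05 F [0.2 0.4 1.1] grip 17.6 25.0
turn units [ 0.   -0.   -0.02]  shift units after turn [ 0.    0.02 -0.01]
```

```bash
python3 -m handwheel '[[0,0,-0.2,0,0,0,10],[0,0,-0.4,0,0,0,10],[0,0,-0.5,0,0,0,10],[0,0,-0.5,0,0,0,10],[0,0,-0.5,0,0,0,10],[0,0,-0.5,0,0,0,10],[0,0,-0.4,0,0,0,10],[0,0,-0.2,0,0,0,10]]' 25 | grep force
python3 -m handwheel '[[0,0,0,0,0,0.6,10],[0,0,0,0,0,0.95,10],[0,0,0,0,0,0.95,10],[0,0,0,0,0,0.95,10],[0,0,0,0,0,0.95,10],[0,0,0,0,0,0.95,10],[0,0,0,0,0,0.95,10],[0,0,0,0,0,0.95,10]]' 25 | grep ee_pos
python3 -m handwheel '[[0,0,0,0,0,0.95,10],[0,0,0,0,0,0.95,10],[0,0,0,0,0,0.95,10],[0,0,0,0,0,0.95,10],[0,0,0,0,0,0.95,10],[0,0,0,0,0,0.95,10],[0,0,0,0,0,0.95,10],[0,0,0,0,0,0.95,10]]' 25 | grep ee_pos
python3 -m handwheel '[[0,0,0,0,0,0.95,10],[0,0,0,0,0,0.4,10],[0,0,0,0,0,0,10],[0,0,0,0,0,0,10]]' 25 | grep ee_pos
python3 go.py .5046 -.1727 .12 -99.5
```

```text
wrist_force: [0.9, -0.0, -0.3]
finger_force: 25.0
ee_pos: [0.6888, -0.0278, 0.1442]
ee_pos: [0.6888, -0.0278, 0.1442]
ee_pos: [0.6889, -0.0277, 0.1442]
t 37.5 pos [ 0.6889 -0.0277  0.1442] yaw -99.3 q7 -1.31 F [ 0.2  0.2 -0.6] grip 17.8 25.0
turn units [0.   0.01 0.05]  shift units after turn [-3.95  4.34  0.6 ]
```

```bash
python3 -m handwheel '[[-0.25,0.27,0,0,0,0.05,10],[-0.45,0.5,0,0,0,0,10],[-0.5,0.55,0,0,0,0,10],[-0.55,0.6,0,0,0,0,10],[-0.55,0.6,0,0,0,0,10],[-0.55,0.6,0,0,0,0,10],[-0.5,0.55,0,0,0,0,10],[-0.35,0.4,0,0,0,0,10]]' 25 | grep ee_pos
python3 -m handwheel '[[-0.25,0.27,0,0,0,0,10],[0,0,0,0,0,0,10],[0,0,0,0,0,0,10],[0,0,0,0,0,0,10]]' 25 | grep ee_pos
python3 go.py .5046 -.1727 .018 -99.5
python3 - <<'E'
from h import *
a=snap("wrist","pics/w11.png")["pixels"]; b=snap("side","pics/s11.png")["pixels"]
cv2.imwrite("pics/v11.png",np.hstack([cv2.resize(a[60:340,80:500],(480,320)),cv2.resize(b[130:250,270:390],(320,320))])[:,:,::-1])
E
```

```text
ee_pos: [0.5134, -0.1657, 0.1446]
ee_pos: [0.506, -0.1718, 0.1446]
t 38.5 pos [ 0.506  -0.1718  0.1446] yaw -99.4 q7 -1.04 F [ 0.7 -0.1 -0.2] grip 17.6 25.0
turn units [-0.01 -0.01  0.01]  shift units after turn [-0.03  0.03  3.16]
```

View pics/v11.png

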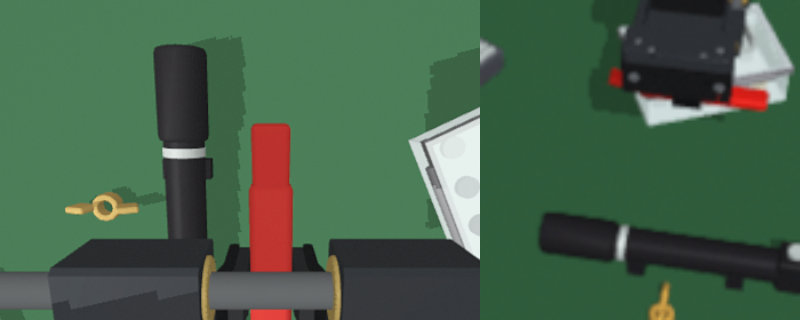

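The lever is held straight to the right of the pump, so I'll lower it.

```bash
python3 -m handwheel '[[-0.03,0.03,0.3,0,0,0,10],[0,0,0.45,0,0,0,10],[0,0,0.5,0,0,0,10],[0,0,0.5,0,0,0,10],[0,0,0.4,0,0,0,10],[0,0,0.3,0,0,0,10],[0,0,0.1,0,0,0,10],[0,0,0,0,0,0,10]]' 25 | grep ee_pos
python3 -m handwheel '[[0,0,0,0,0,0,10],[0,0,0,0,0,0,10],[0,0,0,0,0,0,10]]' 25 | grep force
python3 go.py .5046 -.1727 .0175 -99.5
```

```text
ee_pos: [0.5026, -0.1736, 0.0412]
wrist_force: [-0.3, 0.7, -0.3]
finger_force: 25.0
t 39.52 pos [ 0.5038 -0.1741  0.0433] yaw -99.6 q7 -0.9 F [-0.3  0.7 -0.3] grip 17.5 25.0
turn units [-0.   -0.02 -0.01]  shift units after turn [ 0.01 -0.04  0.65]
```

```bash
python3 -m handwheel '[[0.01,-0.04,0.25,0,0,0,10],[0,0,0.22,0,0,0,10],[0,0,0.13,0,0,0,10],[0,0,0.05,0,0,0,10],[0,0,0,0,0,0,10],[0,0,0,0,0,0,10],[0,0,0,0,0,0,10]]' 25 | grep force
python3 go.py .5046 -.1727 .0175 -99.5
```

```text
wrist_force: [-2.5, 1.9, 7.3]
finger_force: 25.0
t 40.1 pos [ 0.5034 -0.1718  0.0166] yaw -99.6 q7 -0.87 F [-2.5  1.9  7.3] grip 17.8 25.0
turn units [-0.02  0.02 -0.01]  shift units after turn [ 0.03  0.02 -0.02]
```

Light contact with the mat. I'll release and lift.

```bash
python3 -m handwheel '[[0,0,-0.03,0,0,0,10],[0,0,0,0,0,0,22],[0,0,0,0,0,0,28],[0,0,0,0,0,0,32],[0,0,0,0,0,0,32],[0,0,0,0,0,0,32]]' 15
python3 -m handwheel '[[0,0,-0.2,0,0,0,32],[0,0,-0.4,0,0,0,32],[0,0,-0.5,0,0,0,32],[0,0,-0.6,0,0,0,32],[0,0,-0.7,0,0,0,40],[0,0,-0.7,0,0,0,40],[0,0,-0.7,0,0,0,40],[0,0,-0.7,0,0,0,40]]'|grep ee_pos
python3 -m handwheel '[[0.7,0,-0.5,0,0,0,40],[0.7,0,-0.5,0,0,0,40],[0.7,0,-0.3,0,0,0,40],[0.7,0,0,0,0,0,40],[0.5,0,0,0,0,0,40],[0,0,0,0,0,0,40],[0,0,0,0,0,0,40],[0,0,0,0,0,0,40]]'
python3 - <<'E'
from h import *
b=snap("side","pics/s12.png")["pixels"]; a=snap("top","pics/t12.png")["pixels"]
cv2.imwrite("pics/v12.png",np.hstack([cv2.resize(a[180:380,220:550],(462,280)),cv2.resize(b[120:370,240:440],(336,420))[:280]])[:,:,::-1]) if 0 else cv2.imwrite("pics/v12.png",cv2.resize(b[120:370,240:440],(480,600))[:,:,::-1])
E
```

```text
t: 40.6
ee_pos: [0.5038, -0.1724, 0.0175]
orientation: [3.131, -0.262, -0.0]
wrist_force: [0.5, 0.8, -0.1]
grip_width: 0.355
finger_force: 0.0
ee_pos: [0.5034, -0.1726, 0.1995]
t: 41.93
ee_pos: [0.6328, -0.1947, 0.2497]
orientation: [-3.13, 0.264, 0.002]
wrist_force: [0.7, -0.1, 0.0]
grip_width: 0.457
finger_force: 0.0
```

View pics/v12.png

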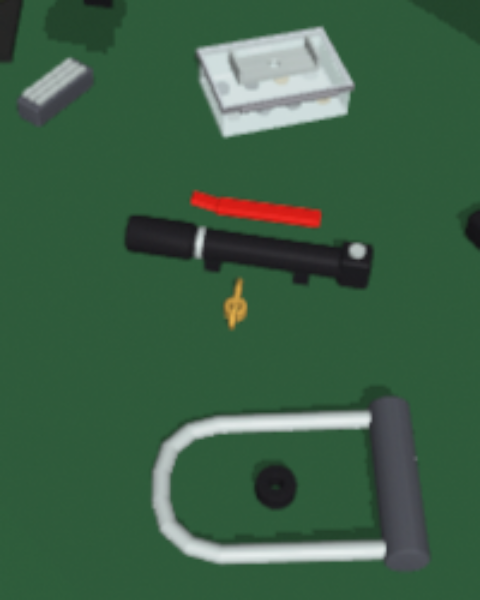

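All five pieces look right in the side view. One numeric check in the pump and U-lock frames, then hand in.

Run:
```python
from h import *
s=dict(np.load("pics/s12.npz"))
f=lambda u,v,z:px2w(s,240+u/2.4,120+v/2.4,z)[:2]
a,b=f(367,262,.017),f(127,234,.017); c=(a+b)/2;x=(b-a)/np.linalg.norm(b-a);y=np.array([-x[1],x[0]])
for n,p in(('nut',f(236,310,.010)),('lever',(f(193,200,.012)+f(321,218,.006))/2)): print(n,((p-c)@x).round(4),((p-c)@y).round(4))
print('spacer',f(276,486,.016),'lock mid',(f(174,488,.017)+f(378,485,.017))/2)
```

```text
nut -0.0004 0.0666
lever -0.0034 -0.0571
spacer [0.49429741 0.1301657 ] lock mid [0.49436277 0.13118546]
```

```bash
python3 -c "
from bench import manip
print(manip.hand_in())"
```

```text
the job is handed in; nothing more can be done
None
```

I handed the job in with every piece placed as asked; my last camera check put the nut, spacer and lever within about 7 mm of target, the bracket looked centred on the lid by eye, and no verdict came back.

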